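Set up the sample reader for a run

ROBOT

A 7-joint arm with a two-finger parallel gripper is mounted at the origin on the work surface. World frame = base frame: x ahead of the robot, y to its left, z up, the work surface at z = 0. Lengths are in m, angles in rad, forces in N, time in s.
With the tool pointing down it reaches from about 0.425 to 0.95 m from the base axis. Payload 4.7 kg.
Tool frame: the origin (TCP) lies at the very end of the fingers, on their centre line; the grasp point (between the pads) lies 19 mm behind it; x points along the fingers, y is the direction in which the jaws open and shut, and the axes are right-handed (so a half turn about x gives the same grasp; the last joint's range is limited). The gripper opens to 87 mm and grips with 3 to 60 N. Pads are 19 mm wide; open, the fingers measure 117 mm over their backs; the gripper's body (75 mm by 190 mm) begins 51 mm behind the grasp point.
Start: joints at [-1.311, 0.469, -0.049, 1.532, 0.024, 1.141, -0.082], TCP at [0.192, 0.647, 0.223] pointing down, gripper open.
Joint ranges: [-2.59, 2.59], [-0.33, 1.99], [-1.39, 1.29], [0.1, 2.45], [-1.04, 4.18], [0.21, 1.99], [-2.66, 2.66]. Speed limits (rad/s): [2.57, 2.57, 3.14, 3.14, 3.14, 3.14, 3.14].

INTERFACE

Orientations are given as a unit quaternion [x, y, z, w].
In Python, from rig import arm gives the robot as it stands.
- The arm moves only by the tool jog_arm, never from a script. Its argument "motion" is one flat list of numbers, 5 for each row, row after row: the closure in counts, from 0 (fully open) to 255 (shut), then the shift along the tool's x, y, z in mm, then the turn about the tool's x in degrees. A call has 1 to 12 rows; each row is the pose to reach, as a shift and turn from the pose commanded when the call began, along the tool's axes at that moment; what a row does not reach only later rows make up. A row lasts 1/12 s, in which the tool goes at most 41.7 mm and 7.16 degrees, less where a joint would pass 70% of its speed; a pose out of reach is approached as far as the arm can. A call with a gripper value outside its range is refused whole. The fingers move at their own pace and stop on an object; the grip force is fixed at half the most. Time passes only in rows, so rows that repeat a pose let the fingers close. It gives the time, the measured TCP pose, the force and the opening at its end, in the units of the state.
- arm.read_state(): the state, without advancing time (a new reading comes with each control period).
- arm.get_image(name): name is "scene" or "top" or "wrist"; returns a dict with "img" (384x512x3 uint8, blue, green, red), "mtx" (3x3 intrinsics, pixels), "R" (3x3) and "t" (3): a world point X has camera coordinates R X + t. Camera axes: x right, y down, z forward; pixel columns grow to the right and rows downward; lengths in m; the calibration is good to about 2 mm. A picture is of the moment at which its call begins. There is no depth.
- arm.close_job(): hands the job in, once; it reports no verdict.
The state is a dict: "clock": time; "joint_pos": joint angles; "joint_vel": joint speeds; "joint_torque": joint torques, N m; "tcp_pos": TCP position; "orientation": TCP orientation; "ft_force": force on the tool from outside, world axes, zero at the start; "wrist_torque": the same for the moment, N m; "opening": finger opening in m.
Only numpy, scipy, OpenCV 4.12 (cv2) and the standard library are available. Lean on these libraries where they do the work, as an engineer would, in place of code of your own. Each camera call takes 0.05 s, during which the arm holds its last target.

TASK

Get the carousel sample reader ready and start it: lift its clear cover off by the knob and set it down gently, upright and flat inside the empty steel tray, and let go of it. Then turn the carousel by its crossbar handle until its rim pointer points straight at the read head's mark, next turn the timer dial to the one long line of its scale, and only then push the start button fully down and let it come up again. Leave the other things on the bench where they are.

Things in the scene. Friction and masses are not known exactly. Their poses are not given: they have to be found in the camera images.
- cover_knob (a point): Clear round cover, 180 mm across, 80 mm high (3 mm wall, open below, about 0.25 kg), standing loose over the carousel. On its top is an upright round grey knob, 24 mm across, 34 mm tall. This point is on the knob's axis, 12 mm below its top, 22 mm above the cover's top, 102 mm above its lower rim. z is up. Lift it 85 mm to clear what is beneath.
- tray_in (a point): Empty square steel tray, fixed to the bench, 250 mm outside, 240 mm inside, lip 18 mm high (13 mm above its floor). This point is the centre of its inner floor, 5 mm above the bench; x and y lie along its sides. Tray and reader stand side by side and may trade sides.
- carousel_grip (a point): Middle of the carousel's black crossbar handle, on the carousel's vertical axis, 57 mm above the deck. The bar is 56 mm long, 14 thick, 24 tall. x runs along the bar to the pointer's side (the half with a white line on top). On the aluminium turntable (140 mm across) stand eight capped vials on a 52 mm radius, their tops 25 mm below this point.
- carousel (a joint): Angle of the carousel, rad, counter-clockwise from above, 0 when its pointer points exactly at the read head's mark. Turns either way without stops, light friction (0.05 N m), stays where it is left. It starts 0.6 to 2.5 rad round counter-clockwise, so the shortest way is clockwise.
- carousel_pointer (a point): Tip of the dark steel arrow-shaped pointer on the carousel's rim (with a black line leading to it), 78 mm from the carousel's axis, 16 mm above the deck.
- reader_mark (a point): Where the pointer's tip must come: 78 mm from the carousel's axis, 16 mm above the deck, 10 mm before the face of the read head, a fixed grey block (36 x 62 mm, 44 mm above the deck) with a black line and triangle on top that point at the carousel. Axes are the reader's: x runs from the carousel's axis straight to this point.
- dial_grip (a point): Grip point of the timer dial, on its vertical axis, 37 mm above the deck: a black bar, 49 mm long and 14 mm thick, upright faces, its top 7 mm above this point and its foot disc (52 mm across) 23 mm below it. x lies along the bar; the white line on its top is on the -x half and is the dial's pointer. z up.
- dial (a joint): Angle of the timer dial, rad, clockwise from above, stops at 0 and 2.45, light friction (0.03 N m). At 0 the white line points along the reader's -x; at 1.4 it points at the long line. Starts between 0 and 0.6.
- dial_target (a point): Middle of the one long thick line (22 mm) of the dial's scale on the deck, 50 mm from the dial's axis; the other lines are 6 mm short.
- start_top (a point): Centre of the top of the start button, white, round, 34 mm across, in a black housing on the deck, 115 mm from the dial along the reader's +x. Moves straight down.
- start (a joint): Travel of the start button, m: 0 up, 0.006 fully down (5 N); springs back.
- tube_box_mid (a point): Bystander: white card box with tube holes, 85 x 130 x 45 mm, beyond the reader. Point 22 mm above the bench.
- pen: Bystander: blue pen, 150 mm long, lying in front of the reader. Origin under its middle, y along it.
- beaker: Bystander: beaker, 66 mm across, 85 mm high, in front of the tray. Origin under its centre.
- jar: Bystander: amber jar, 56 mm across, 60 mm high, beyond the tray. Origin under its centre.
- dish: Bystander: white dish, 90 mm across, 18 mm high, beyond the tray. Origin under its centre.
- reader: The sample reader: fixed white desktop instrument, 270 mm (x) by 360 mm (y), flat deck 55 mm above the bench. Origin under its centre. Carousel axis at x -20, y +85 mm, timer dial axis at -65, -100, start button at +50, -100. Reader and tray stand side by side and may trade sides.
- cover: The same cover; origin at the centre of its lower rim.
- tray: The same tray; origin at the centre of its underside.
There are look-alikes about, which are no part of the job. Of the things that look like the cover, the middle-sized one is meant.

How it is judged:
On the way, in this order (a step that is already met when the one before it is completed fails the run):
1. the cover stands flat in the tray, let go (horizontal distance between cover_knob and tray_in below 0.045 m and height (world z) of cover_knob below 0.111 m and angle between cover_knob's own z axis and vertical below 0.04 rad and contact force between cover and the fingers below 0.1 N), for 0.2 s.
2. the carousel's pointer points at the read head's mark (horizontal distance between carousel_pointer and reader_mark below 0.005 m and velocity of joint carousel between -0.1 and 0.1 rad/s), for 0.3 s.
3. the dial is set to the long line (value of joint dial between 1.3 and 1.5 rad and horizontal distance between carousel_pointer and reader_mark below 0.005 m), for 0.3 s.
4. the start button is pushed down, with cover, carousel and dial as set (all of step 3 and value of joint start above 0.0045 m and horizontal distance between cover_knob and tray_in below 0.045 m and height (world z) of cover_knob below 0.111 m and angle between cover_knob's own z axis and vertical below 0.04 rad), for 0.05 s.
At the end, for the whole second after the job is handed in: The cover stands flat and at rest inside the tray (its axis within 45 mm of the tray's centre, tilt under 0.04 rad), the carousel's pointer tip is within 5 mm of the reader's mark, the dial reads 1.4 within 0.1 rad, and the start button, pushed last, is up again (all of step 3 and horizontal distance between cover_knob and tray_in below 0.045 m and height (world z) of cover_knob below 0.111 m and angle between cover_knob's own z axis and vertical below 0.04 rad and value of joint start below 0.0015 m and linear speed of cover below 0.02 m/s); the robot touches nothing.
It fails at once if start is pushed before cover, carousel and dial are set (value of joint start above 0.003 m and not (horizontal distance between cover_knob and tray_in below 0.045 m and height (world z) of cover_knob below 0.111 m and angle between cover_knob's own z axis and vertical below 0.04 rad and horizontal distance between carousel_pointer and reader_mark below 0.005 m and value of joint dial between 1.3 and 1.5 rad)).
It fails at once if the cover is dropped from more than about 20 mm (linear speed of cover above 0.65 m/s and contact force between cover and the fingers below 0.1 N).
It fails at once if a bystander is moved more than 30 mm (distance of any of tube_box_mid, pen, beaker, jar, dish from where it was at the start of the episode above 0.03 m).
It also fails if it takes over 72 s, if anything falls off the work surface, if the arm or the gripper's body presses on something with over 40 N, if the wrist force passes 120 N, or if a joint passes its speed limit or range.

## Working session

There is one attempt and no reset: what is moved stays moved. The work goes in short steps, Python scripts to look and compute and a tool call to move; the robot and the scene stay as the last step left them, time stands still between calls to the robot, and variables do not carry over. Pictures are saved under pics/ and viewed, and the job is handed in when it is done.

Besides the shell and the picture viewer there is one more tool, called as a command line: name --argument value ..., lists and objects as JSON in quotes. jog_arm: Moves the arm, as the interface text tells. Its arguments: {"type":"object","properties":{"motion":{"type":"array","items":{"type":"number"}}},"required":["motion"]}

```bash
mkdir -p pics; ls; python3 - <<'E'
from rig import arm
import cv2,pickle
s=arm.read_state()
for k,v in s.items(): print(k,v)
d={}
for n in ["scene","top","wrist"]:
    r=arm.get_image(n); d[n]=r; cv2.imwrite(f"pics/{n}0.png",r["img"]); print(n,r["mtx"],r["R"],r["t"])
pickle.dump(d,open("im0.pkl","wb"))
E
```

```text
pics
clock 0.0
joint_pos [-1.31089821  0.46947289 -0.04859439  1.53368082  0.02413204  1.1410079
 -0.08228871]
joint_vel [ 0.00055795  0.00016382 -0.00048914  0.00128127  0.00257535 -0.00125416
 -0.0007108 ]
joint_torque [ 1.49930376e-03 -5.07987714e+01 -8.03372380e-02 -2.36151105e+01
 -6.15233579e-02  3.80762899e-02  1.55342054e-04]
tcp_pos [0.19206926 0.64647281 0.2214838 ]
orientation [ 0.10103382  0.69981508 -0.1024294   0.6996851 ]
ft_force [ 0.24050548 -0.90364065 -0.48263039]
wrist_torque [0.01049509 0.05336041 0.01472731]
opening 0.08689368876587508
scene [[358.14748133   0.         256.43251288]
 [  0.         358.14748133 197.38640344]
 [  0.           0.           1.        ]] [[ 0.77047985  0.63700605 -0.02416804]
 [ 0.31695651 -0.41571248 -0.85247974]
 [-0.55308171  0.64915825 -0.5222013 ]] [-0.27920404 -0.11537558  1.52816673]
top [[418.90372781   0.         254.10866141]
 [  0.         418.90372781 193.01601855]
 [  0.           0.           1.        ]] [[-0.0223158  -0.99933667 -0.02877907]
 [-0.99852554  0.02370405 -0.04883513]
 [ 0.04948492  0.02764684 -0.99839215]] [-0.11559597  0.50248901  1.39243944]
wrist [[299.80406114   0.         255.03930928]
 [  0.         299.80406114 191.65708165]
 [  0.           0.           1.        ]] [[ 0.28347331  0.95897874 -0.00163116]
 [ 0.91422306 -0.26972922  0.30239434]
 [ 0.28954978 -0.08721197 -0.95318151]] [-0.67386552 -0.03779511  0.39250037]
```

View pics/top0.png

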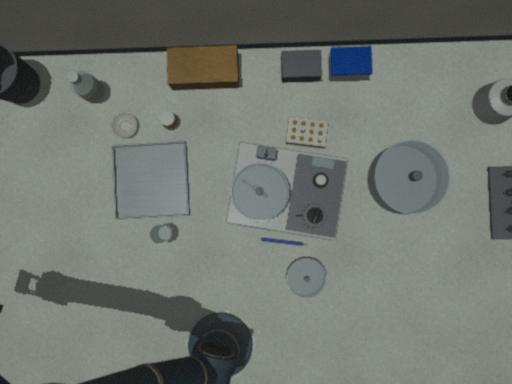

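View pics/scene0.png

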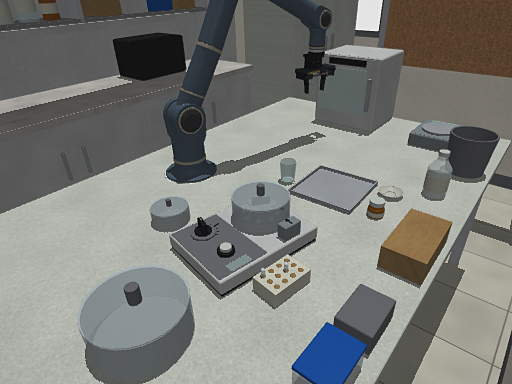

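View pics/wrist0.png

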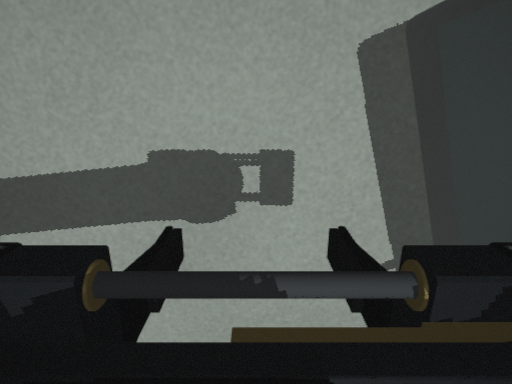

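Cover candidates in the top view: big at (411,177), middle-sized at (261,190) standing over the carousel, and small at (306,277). The middle one fits both the size order and its place. I'll confirm it in an enlarged crop.

```bash
python3 - <<'E'
import cv2,pickle
d=pickle.load(open("im0.pkl","rb"))
i=d["top"]["img"][130:250,215:355]; cv2.imwrite("pics/crop_top.png",cv2.resize(i,None,fx=5,fy=5,interpolation=cv2.INTER_CUBIC)[:600,:700])
i=d["scene"]["img"][170:300,160:330]; cv2.imwrite("pics/crop_sc.png",cv2.resize(i,None,fx=4.5,fy=4.5,interpolation=cv2.INTER_CUBIC))
i=d["top"]["img"][130:230,100:200]; cv2.imwrite("pics/crop_tray.png",cv2.resize(i,None,fx=5,fy=5,interpolation=cv2.INTER_CUBIC))
E
```

```text
(no output)
```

View pics/crop_top.png

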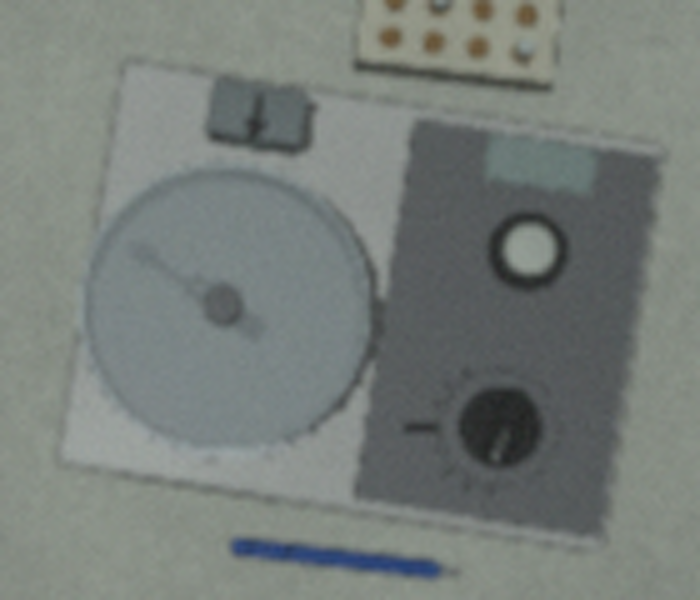

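View pics/crop_sc.png

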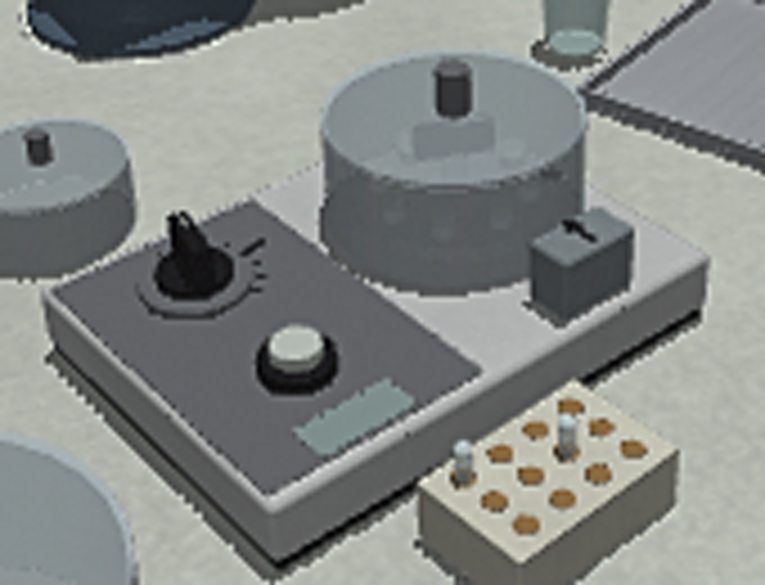

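View pics/crop_tray.png

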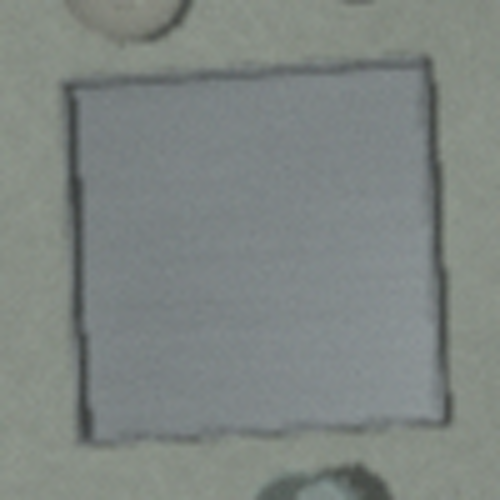

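The crop confirms the middle cover, on the reader with its knob at top-view px (259,191). It shows the read head at (266,153), the button at (321,180), the dial at (315,215) and the long line at about (299,215). Next I'll measure these.

```bash
cat > h.py <<'E'
import numpy as np, cv2, pickle
def ray(r,p,z):
    K,R,t=np.array(r["mtx"]),np.array(r["R"]),np.array(r["t"])
    d=R.T@np.linalg.solve(K,[p[0],p[1],1.]); c=-R.T@t
    return c+d*(z-c[2])/d[2]
def proj(r,X):
    c=np.array(r["R"])@np.array(X)+np.array(r["t"]); q=np.array(r["mtx"])@c; return q[:2]/q[2]
def tri(r1,p1,r2,p2):
    P=[np.array(r["mtx"])@np.c_[r["R"],r["t"]] for r in(r1,r2)]
    X=cv2.triangulatePoints(P[0],P[1],np.array(p1,float).reshape(2,1),np.array(p2,float).reshape(2,1)); return (X[:3]/X[3]).ravel()
E
python3 - <<'E'
from h import *
d=pickle.load(open("im0.pkl","rb")); T,S=d["top"],d["scene"]
off=lambda x,y:(215+x/5-.4,130+y/5-.4)
c=[ray(T,off(*p),.055) for p in[(125,62),(662,150),(605,545),(62,462)]]
for p in c: print("corner",p.round(4))
TL,TR,BR,BL=c
print("len",[np.linalg.norm(a-b).round(3) for a,b in((TL,TR),(BL,BR),(TL,BL),(TR,BR))])
o=sum(c)/4; ex=(TL-BL+TR-BR);ex/=np.linalg.norm(ex); ey=(TL-TR+BL-BR)
print("centre",o.round(4),"yaw",np.degrees(np.arctan2(ex[1],ex[0])),np.degrees(np.arctan2(-ey[0],ey[1])))
ex=ex*0;a=np.arctan2(TL[1]-TR[1]+BL[1]-BR[1],TL[0]-TR[0]+BL[0]-BR[0])-np.pi/2
e=np.array([np.cos(a),np.sin(a),0]);f=np.array([-np.sin(a),np.cos(a),0])
for n,x,y in(("car",-20,85),("dial",-65,-100),("start",50,-100)): print(n,(o+e*x/1e3+f*y/1e3).round(4))
print("knobtop ray",ray(T,off(223,304),.169).round(4))
print("dial ray",ray(T,off(500,425),.09).round(4),"start",ray(T,off(528,250),.085).round(4),"line",ray(T,off(421,427),.055).round(4))
so=lambda x,y:(160+x/4.5-.4,170+y/4.5-.4)
print("knob scene",ray(S,so(453,66),.169).round(4), "start",ray(S,so(296,345),.085).round(4))
print("tri knob top",tri(T,off(223,304),S,so(453,66)).round(4),"start",tri(T,off(528,250),S,so(296,345)).round(4))
to=lambda x,y:(100+x/5-.4,130+y/5-.4)
q=[ray(T,to(*p),.018) for p in[(68,84),(430,60),(448,424),(84,440)]]
print("tray",np.round(q,4),(sum(q)/4).round(4),[np.linalg.norm(q[i]-q[i-1]).round(3) for i in range(4)])
E
```

```text
corner [ 0.6654 -0.0847  0.055 ]
corner [ 0.5986 -0.4313  0.055 ]
corner [ 0.3449 -0.3866  0.055 ]
corner [ 0.4056 -0.0385  0.055 ]
len [np.float64(0.353), np.float64(0.353), np.float64(0.264), np.float64(0.258)]
centre [ 0.5036 -0.2353  0.055 ] yaw -10.051017411516655 -10.403016563998067
car [ 0.4993 -0.1481  0.055 ]
dial [ 0.4216 -0.3219  0.055 ]
start [ 0.5347 -0.3427  0.055 ]
knobtop ray [ 0.4993 -0.1468  0.169 ]
dial ray [ 0.4234 -0.3177  0.09  ] start [ 0.5335 -0.3392  0.085 ] line [ 0.4231 -0.2709  0.055 ]
knob scene [ 0.5034 -0.1463  0.169 ] start [ 0.5461 -0.349   0.085 ]
tri knob top [ 0.5005 -0.1458  0.1676] start [ 0.535  -0.3401  0.0736]
tray [[0.6685 0.3459 0.018 ]
 [0.6781 0.0995 0.018 ]
 [0.433  0.091  0.018 ]
 [0.4278 0.3364 0.018 ]] [0.5519 0.2182 0.018 ] [np.float64(0.241), np.float64(0.247), np.float64(0.245), np.float64(0.246)]
```

```bash
cat >> h.py <<'E'
from scipy.spatial.transform import Rotation as Ro
def go(s,X,yawdeg=None,cmd=None):
    """shift in tool mm and turn needed from state (or commanded pos) to X; yaw = world angle of tool y (mod 180)"""
    M=Ro.from_quat(s["orientation"]).as_matrix(); p=np.array(s["tcp_pos"] if cmd is None else cmd)
    print("tool x,y,z",M.T.round(3).tolist(),"j",np.round(s["joint_pos"],2).tolist())
    y=np.degrees(np.arctan2(M[1,1],M[0,1]))
    print("pos",p.round(4),"yaw y",y.round(2),"shift",(M.T@(np.array(X)-p)*1000).round(1), "open",round(s["opening"],4),"F",np.round(s["ft_force"],1),"t",s["clock"])
    if yawdeg is not None:
        dd=(-(yawdeg-y)+90)%180-90   # tool x is down: +turn about tool x = cw from above
        print("turn",dd.round(2),"or",(dd-180*np.sign(dd)).round(2))
E
python3 - <<'E'
from h import *; from rig import arm
s=arm.read_state(); go(s,[.5,.25,.26]); go(s,[.5,-.147,.26])
E
```

```text
tool x,y,z [[-0.0, -0.001, -1.0], [0.285, 0.959, -0.001], [0.959, -0.285, 0.0]] j [-1.31, 0.47, -0.05, 1.53, 0.02, 1.14, -0.08]
pos [0.1921 0.6466 0.2217] yaw y 73.45 shift [ -37.8 -292.6  408.1] open 0.0872 F [-0.2  0.1  0.3] t 0.15
tool x,y,z [[-0.0, -0.001, -1.0], [0.285, 0.959, -0.001], [0.959, -0.285, 0.0]] j [-1.31, 0.47, -0.05, 1.53, 0.02, 1.14, -0.08]
pos [0.1921 0.6466 0.2217] yaw y 73.45 shift [ -37.2 -673.1  521.1] open 0.0872 F [-0.2  0.1  0.3] t 0.15
```

jog_arm --motion '[0,-38,-293,408,45,0,-38,-293,408,45,0,-38,-293,408,45,0,-38,-293,408,45,0,-38,-293,408,45,0,-38,-293,408,45,0,-38,-293,408,45,0,-38,-293,408,45,0,-38,-293,408,45,0,-38,-293,408,45,0,-38,-293,408,45,0,-38,-293,408,45]'

```text
clock: 1.15
tcp_pos: [0.4983, 0.2511, 0.2604]
orientation: [0.362, 0.608, -0.362, 0.607]
ft_force: [0.6, 1.1, -0.3]
opening: 0.087
```

```bash
python3 - <<'E'
from h import *; from rig import arm
s=arm.read_state(); go(s,[.5,-.147,.26],-16)
E
```

```text
tool x,y,z [[-0.0, 0.0, -1.0], [0.879, 0.477, 0.0], [0.477, -0.879, -0.0]] j [-0.79, 0.25, 0.3, 1.78, -0.08, 1.13, 0.04]
pos [0.4983 0.2511 0.2604] yaw y 28.47 shift [ 3.000e-01 -1.883e+02  3.508e+02] open 0.087 F [ 0.6  1.1 -0.3] t 1.15
turn 44.47 or -135.53
```

jog_arm --motion '[0,0,-188,350,44,0,0,-188,350,44,0,0,-188,350,44,0,0,-188,350,44,0,0,-188,350,44,0,0,-188,350,44,0,0,-188,350,44,0,0,-188,350,44,0,0,-188,350,44,0,0,-188,350,44,0,0,-188,350,44]'

```text
clock: 2.07
tcp_pos: [0.4978, -0.1509, 0.2606]
orientation: [-0.565, -0.424, 0.566, -0.426]
ft_force: [0.0, -0.5, -0.5]
opening: 0.0875
```

```bash
python3 - <<'E'
from h import *; from rig import arm
s=arm.read_state(); go(s,[.5,-.147,.141],-16)
d={n:arm.get_image(n) for n in("wrist","top","scene")}
pickle.dump(d,open("im1.pkl","wb"))
for n in d: cv2.imwrite(f"pics/{n}1.png",d[n]["img"])
w=d["wrist"]; print("proj knob top",proj(w,[.5,-.147,.169]),"grasp",proj(w,[*s["tcp_pos"][:2],s["tcp_pos"][2]]))
E
```

```text
tool x,y,z [[0.0, -0.003, -1.0], [0.961, -0.278, 0.001], [-0.278, -0.961, 0.003]] j [-0.35, 0.2, 0.66, 1.88, -0.13, 1.11, 0.08]
pos [ 0.4978 -0.1509  0.2606] yaw y -16.13 shift [119.6   0.9  -4.7] open 0.0875 F [ 0.  -0.5 -0.5] t 2.0667
turn -0.13 or 179.87
proj knob top [256.04374643 189.39281159] grasp [255.03706218 241.61856842]
```

View pics/wrist1.png

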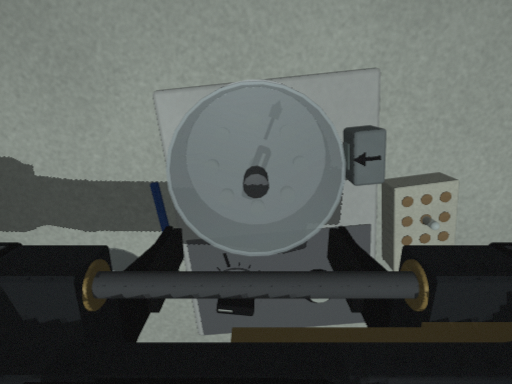

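The wrist view shows the knob top at about (256,187), against a prediction of (256,189). The pointer arrow, under the cover, lies at (277,107). Descending.

```bash
python3 - <<'E'
from h import *; from rig import arm
go(arm.read_state(),[.5,-.147,.141],-16)
E
```

```text
tool x,y,z [[-0.001, 0.001, -1.0], [0.964, -0.268, -0.001], [-0.268, -0.964, -0.001]] j [-0.36, 0.2, 0.65, 1.88, -0.13, 1.11, 0.08]
pos [ 0.499  -0.1435  0.2599] yaw y -15.52 shift [118.9   2.    3.2] open 0.0869 F [-0.6  0.5 -0.5] t 2.2167
turn 0.48 or -179.52
```

jog_arm --motion '[0,40,2,3,0,0,75,2,3,0,0,95,2,3,0,0,108,2,3,0,0,118,2,3,0,0,118,2,3,0,0,118,2,3,0]'

```text
clock: 2.8
tcp_pos: [0.5005, -0.1467, 0.1423]
orientation: [0.563, 0.428, -0.563, 0.428]
ft_force: [-1.4, 0.4, 0.8]
opening: 0.087
```

jog_arm --motion '[255,0,0,0,0,255,0,0,0,0,255,0,0,0,0,255,0,0,0,0,255,0,0,0,0,255,0,0,0,0,255,0,0,0,0,255,0,0,0,0,255,0,0,0,0,255,0,0,0,0]'

```text
clock: 3.63
tcp_pos: [0.5001, -0.1478, 0.1422]
orientation: [-0.563, -0.428, 0.563, -0.428]
ft_force: [0.0, 0.5, 0.5]
opening: 0.0281
```

jog_arm --motion '[255,0,0,0,0,255,0,0,0,0,255,0,0,0,0,255,0,0,0,0,255,-10,0,0,0,255,-25,0,0,0,255,-45,0,0,0,255,-70,0,0,0,255,-95,0,0,0,255,-115,0,0,0,255,-120,0,0,0,255,-120,0,0,0]'

```text
clock: 4.63
tcp_pos: [0.5009, -0.148, 0.2637]
orientation: [0.564, 0.427, -0.562, 0.428]
ft_force: [-0.2, -0.2, -2.2]
opening: 0.0234
```

```bash
python3 - <<'E'
from h import *; from rig import arm
s=arm.read_state(); go(s,[.552,.218,.262])
d={n:arm.get_image(n) for n in("wrist","top","scene")}
pickle.dump(d,open("im2.pkl","wb"))
for n in d: cv2.imwrite(f"pics/{n}2.png",d[n]["img"])
i=d["top"]["img"][130:250,215:355]; cv2.imwrite("pics/crop_top2.png",cv2.resize(i,None,fx=5,fy=5,interpolation=cv2.INTER_CUBIC)[:600,:700])
E
```

```text
tool x,y,z [[0.003, 0.0, -1.0], [0.963, -0.268, 0.003], [-0.268, -0.963, -0.001]] j [-0.36, 0.2, 0.66, 1.87, -0.14, 1.11, 0.09]
pos [ 0.5009 -0.148   0.2637] yaw y -15.54 shift [   1.9  -48.8 -366.3] open 0.0234 F [-0.2 -0.2 -2.2] t 4.6333
```

View pics/scene2.png

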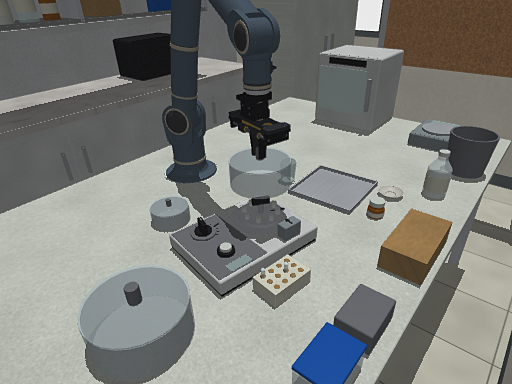

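The cover is lifted level at about (262,170) and the carousel is uncovered. Moving to the tray, turning so the tool stays radial.

jog_arm --motion '[255,0,-3,-20,-2,255,0,-7,-50,-5,255,0,-11,-85,-9,255,0,-16,-120,-13,255,0,-22,-160,-17,255,0,-27,-200,-21,255,0,-32,-240,-25,255,0,-37,-280,-29,255,0,-42,-315,-33,255,0,-46,-342,-36,255,0,-48,-358,-37,255,0,-49,-366,-37]'

```text
clock: 5.78
tcp_pos: [0.5502, 0.2205, 0.2603]
orientation: [0.396, 0.586, -0.398, 0.584]
ft_force: [-0.5, -0.1, -1.4]
opening: 0.0235
```

jog_arm --motion '[255,0,0,0,0,255,0,0,0,0,255,0,0,0,0]'

```text
clock: 6.03
tcp_pos: [0.5513, 0.2151, 0.2621]
orientation: [0.399, 0.583, -0.4, 0.584]
ft_force: [1.2, -0.4, -1.8]
opening: 0.023
```

```bash
python3 - <<'E'
from h import *; from rig import arm
s=arm.read_state(); go(s,[.552,.218,.0925])
d={n:arm.get_image(n) for n in("wrist","top","scene")}
pickle.dump(d,open("im3.pkl","wb"))
for n in d: cv2.imwrite(f"pics/{n}3.png",d[n]["img"])
print("beaker",ray(d["top"],(165,233),.085))
E
```

```text
tool x,y,z [[-0.0, -0.001, -1.0], [0.932, 0.362, -0.001], [0.362, -0.932, 0.001]] j [-0.73, 0.31, 0.37, 1.71, -0.12, 1.15, 0.04]
pos [0.5513 0.2151 0.2621] yaw y 21.22 shift [169.6   1.8  -2.6] open 0.023 F [ 1.2 -0.4 -1.8] t 6.0333
beaker [0.37561171 0.15670097 0.085     ]
```

View pics/top3.png

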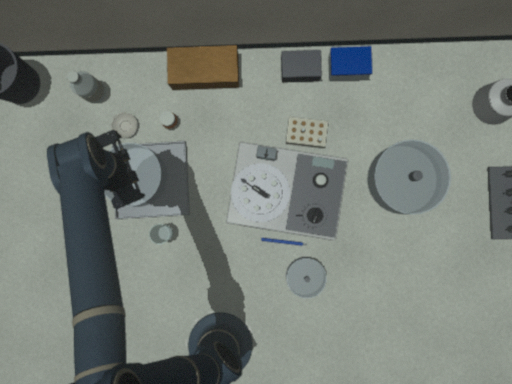

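View pics/scene3.png

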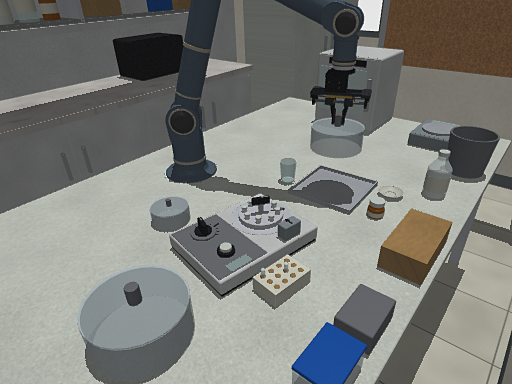

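View pics/wrist3.png

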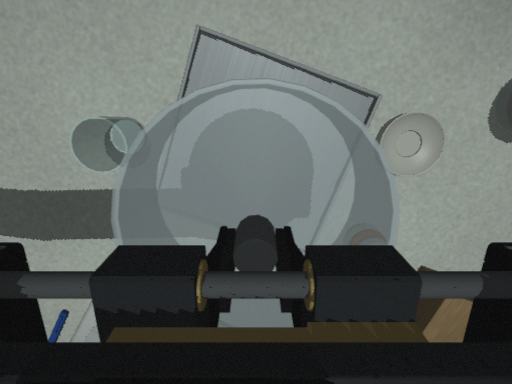

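Everything is clear: the cover hangs over the tray, and the beaker is at (165,233). Lowering; contact is expected after about 170 mm.

jog_arm --motion '[255,25,2,-3,0,255,55,2,-3,0,255,85,2,-3,0,255,112,2,-3,0,255,135,2,-3,0,255,150,2,-3,0,255,158,2,-3,0,255,163,2,-3,0,255,166,2,-3,0,255,167,2,-3,0,255,168,2,-3,0,255,168,2,-3,0]'

```text
clock: 7.18
tcp_pos: [0.5524, 0.2217, 0.0951]
orientation: [0.399, 0.584, -0.398, 0.585]
ft_force: [-0.1, 0.1, -1.9]
opening: 0.0232
```

jog_arm --motion '[255,0,0,0,0,255,1,0,0,0,255,1,0,0,0]'

```text
clock: 7.43
tcp_pos: [0.5524, 0.2218, 0.0942]
orientation: [0.399, 0.584, -0.398, 0.585]
ft_force: [-0.7, -0.9, 2.9]
opening: 0.0234
```

jog_arm --motion '[255,0.5,0,0,0,255,0.5,0,0,0,255,0.5,0,0,0]'

```text
clock: 7.68
tcp_pos: [0.5524, 0.2218, 0.0941]
orientation: [0.399, 0.584, -0.398, 0.584]
ft_force: [-0.9, -0.9, 6.2]
opening: 0.0235
```

Contact is clear: force is rising while z stays at 0.094. Releasing by opening slowly.

jog_arm --motion '[200,0,0,0,0,180,0,0,0,0,150,0,0,0,0,110,0,0,0,0,60,0,0,0,0,0,0,0,0,0,0,0,0,0,0,0,0,0,0,0,0,0,0,0,0,0,0,0,0,0]'

```text
clock: 8.52
tcp_pos: [0.5518, 0.2215, 0.0927]
orientation: [0.398, 0.584, -0.398, 0.584]
ft_force: [0.2, 0.2, 0.2]
opening: 0.0706
```

jog_arm --motion '[0,-8,0,0,0,0,-25,0,0,0,0,-50,0,0,0,0,-85,0,0,0,0,-120,0,0,0,0,-150,0,0,0,0,-166,0,0,0,0,-168,0,0,0]'

```text
clock: 9.18
tcp_pos: [0.554, 0.222, 0.2658]
orientation: [0.401, 0.583, -0.396, 0.586]
ft_force: [0.3, 0.5, -0.1]
opening: 0.0871
```

```bash
python3 - <<'E'
from h import *; from rig import arm
s=arm.read_state(); go(s,[.5,-.147,.25])
d={n:arm.get_image(n) for n in("wrist","top","scene")}
pickle.dump(d,open("im4.pkl","wb"))
for n in d: cv2.imwrite(f"pics/{n}4.png",d[n]["img"])
i=d["top"]["img"][130:250,215:355]; cv2.imwrite("pics/crop_top4.png",cv2.resize(i,None,fx=5,fy=5,interpolation=cv2.INTER_CUBIC)[:600,:700])
i=d["scene"]["img"][120:230,270:400]; cv2.imwrite("pics/crop_sc4.png",cv2.resize(i,None,fx=5,fy=5,interpolation=cv2.INTER_CUBIC)[:600,:700])
E
```

```text
tool x,y,z [[0.008, 0.004, -1.0], [0.931, 0.365, 0.009], [0.365, -0.931, -0.001]] j [-0.74, 0.31, 0.37, 1.7, -0.12, 1.15, 0.04]
pos [0.554  0.222  0.2658] yaw y 21.43 shift [  13.8 -185.2  323.8] open 0.0871 F [ 0.3  0.5 -0.1] t 9.1833
```

View pics/crop_sc4.png

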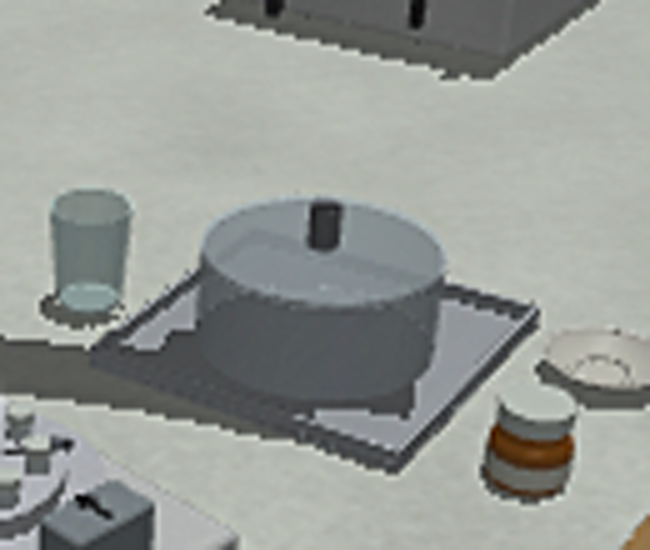

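View pics/crop_top4.png

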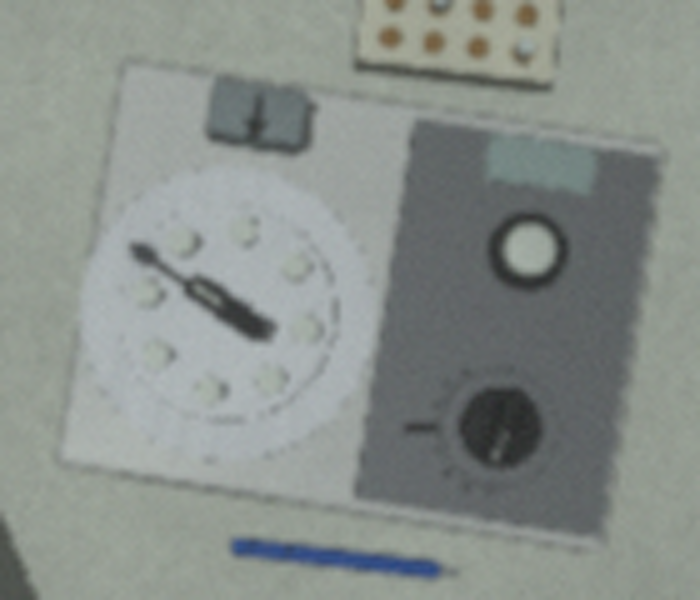

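View pics/wrist4.png

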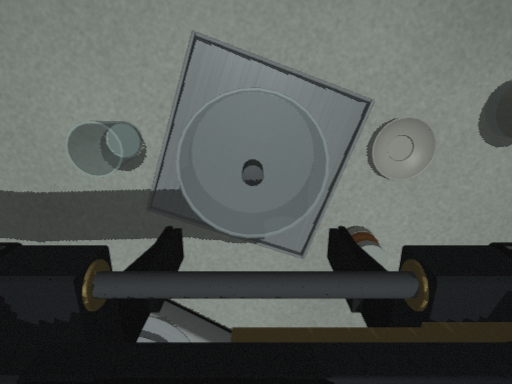

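The cover stands flat and centred in the tray. The wrist view has the knob at (253,172), inside the lip. The carousel pointer tip is at crop (133,246) and the bar runs from (195,280) to (270,335). Now its angle.

```bash
python3 - <<'E'
from h import *; from rig import arm
d=pickle.load(open("im4.pkl","rb")); T=d["top"]; off=lambda x,y:(215+x/5-.4,130+y/5-.4)
tip=ray(T,off(132,245),.071); b0=ray(T,off(193,279),.124); b1=ray(T,off(272,338),.124)
print(tip,b0,b1,"barmid",(b0+b1)/2,"len",np.linalg.norm(b0-b1))
ang=lambda v:np.degrees(np.arctan2(v[1],v[0]))
c=(b0+b1)/2
print("bar ang",ang(b0-b1),"tip ang",ang(tip-np.array([.500,-.147,0])),np.linalg.norm(tip[:2]-[.5,-.147]))
# head arrow on top z=.099 
h=[ray(T,off(*p),.099) for p in((262,98),(256,132),(259,115))]; print("head",[ang(x-np.array([.5,-.147,0])) for x in h], ang(h[0]-h[1]))
E
```

```text
[ 0.54406726 -0.08771707  0.071     ] [ 0.51762881 -0.12800104  0.124     ] [ 0.48011518 -0.17576518  0.124     ] barmid [ 0.498872   -0.15188311  0.124     ] len 0.06073454322187616
bar ang 51.854151352304406 tip ang 53.375168881454115 0.07386737794325357
head [np.float64(-11.222402066095233), np.float64(-11.205111550695943), np.float64(-11.214514749139957)] -11.311969687385666
```

jog_arm --motion '[0,0,-25,36,7,0,0,-48,72,14,0,0,-70,108,21,0,0,-90,144,28,0,3,-110,180,35,0,5,-128,216,42,0,8,-145,250,49,0,10,-162,282,54,0,14,-176,306,58,0,14,-185,323,58,0,14,-185,324,58,0,14,-185,324,58]'

```text
clock: 10.33
tcp_pos: [0.497, -0.1484, 0.2454]
orientation: [-0.631, -0.318, 0.633, -0.317]
ft_force: [-0.7, 1.5, -0.1]
opening: 0.087
```

jog_arm --motion '[0,0,0,0,0,0,0,0,0,0]'

```text
clock: 10.5
tcp_pos: [0.4982, -0.146, 0.246]
orientation: [-0.631, -0.319, 0.631, -0.318]
ft_force: [-0.2, 0.6, 0.1]
opening: 0.0872
```

```bash
python3 - <<'E'
from h import *; from rig import arm
s=arm.read_state(); go(s,[.5,-.147,.093],-37)
w=arm.get_image("wrist"); pickle.dump(w,open("w5.pkl","wb"))
cv2.imwrite("pics/wrist5.png",cv2.resize(w["img"],None,fx=1.5,fy=1.5,interpolation=cv2.INTER_CUBIC))
E
```

```text
tool x,y,z [[-0.001, 0.001, -1.0], [0.805, -0.593, -0.002], [-0.593, -0.805, 0.0]] j [-0.4, 0.22, 0.72, 1.9, -0.16, 1.08, -0.25]
pos [ 0.4982 -0.146   0.246 ] yaw y -36.39 shift [153.    2.3  -0.3] open 0.0872 F [-0.2  0.6  0.1] t 10.5
turn 0.61 or -179.39
```

View pics/wrist5.png

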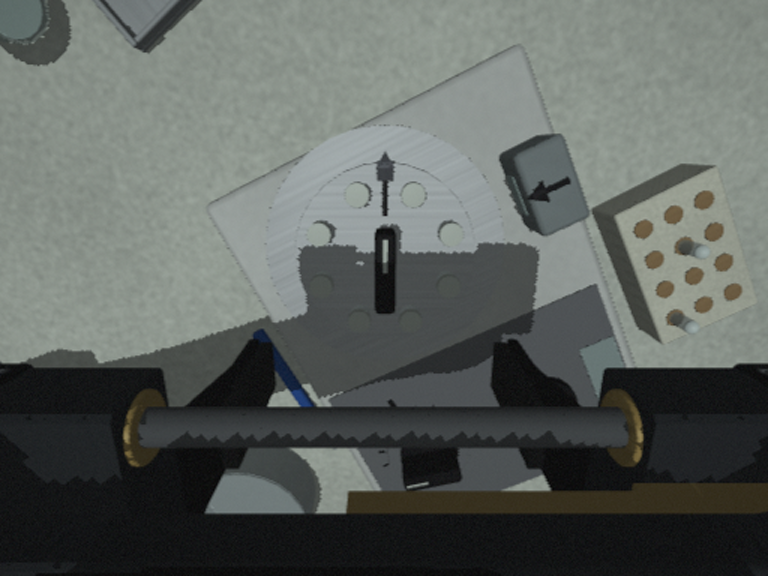

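Excellent: the bar is upright in the wrist view, (384,228) to (385,312), with the tip at (385,151) and the head arrow at (530,198)–(570,178).

```bash
python3 - <<'E'
from h import *
w=pickle.load(open("w5.pkl","rb")); f=lambda x,y:(x/1.5-.17,y/1.5-.17)
ang=lambda v:np.degrees(np.arctan2(v[1],v[0]))
b0,b1=ray(w,f(384.5,228),.124),ray(w,f(385,313),.124); tip=ray(w,f(385,151),.071)
print(b0,b1,(b0+b1)/2,np.linalg.norm(b1-b0),ang(b0-b1)); print("tip",tip)
h0,h1=ray(w,f(570,179),.099),ray(w,f(528,198),.099); print("head line",ang(h0-h1),h0,h1)
c=(b0+b1)/2; print("tip ang",ang(tip-c),np.linalg.norm((tip-c)[:2]),"head ang",ang(h0-c),ang(h1-c))
# deck right edge (read-head side) 520,45 -> 632,365 : reader y dir
e0,e1=ray(w,f(521,45),.055),ray(w,f(596,270),.055); print("edge",ang(e0-e1)-90)
l0=ray(w,f(209,206),.055); print("left edge yaw",ang(e0-l0),np.linalg.norm(e0-l0))
E
```

```text
[ 0.51854019 -0.12014946  0.124     ] [ 0.48459607 -0.16701662  0.124     ] [ 0.50156813 -0.14358304  0.124     ] 0.057868248707712976 54.08559594807664
tip [ 0.54635859 -0.08304789  0.071     ]
head line -11.288553302163244 [ 0.6358654  -0.17074588  0.099     ] [ 0.60670036 -0.16492419  0.099     ]
tip ang 53.501955663149296 0.07530398654049585 head ang -11.434332781337323 -11.47474741486337
edge -11.39316920323644
left edge yaw -10.537004982443433 0.2588216976721753
```

jog_arm --motion '[0,35,2,-2,0,0,70,2,-2,0,0,105,2,-2,0,0,130,2,-2,0,0,144,2,-2,0,0,151,2,-2,0,0,151,2,-2,0,0,151,2,-2,0]'

```text
clock: 11.22
tcp_pos: [0.5015, -0.1469, 0.0961]
orientation: [0.632, 0.318, -0.631, 0.318]
ft_force: [0.6, -0.5, 0.3]
opening: 0.0869
```

jog_arm --motion '[255,0,0,0,0,255,0,0,0,0,255,0,0,0,0,255,0,0,0,0,255,0,0,0,0,255,0,0,0,0,255,0,0,0,0,255,0,0,0,0,255,0,0,0,0,255,0,0,0,0,255,0,0,0,0,255,0,0,0,0]'

```text
clock: 12.22
tcp_pos: [0.4995, -0.1462, 0.0954]
orientation: [-0.631, -0.319, 0.632, -0.317]
ft_force: [-2.4, 1.8, 6.1]
opening: 0.0151
```

jog_arm --motion '[255,0,0,0,0,255,0,0,0,0,255,0,0,0,0]'

```text
clock: 12.47
tcp_pos: [0.4995, -0.1463, 0.0954]
orientation: [-0.631, -0.319, 0.632, -0.317]
ft_force: [-3.7, 3.1, 4.7]
opening: 0.0143
```

Gripped, with the opening equal to the 14 mm bar. Turning clockwise by 65°.

jog_arm --motion '[255,0,0,0,4,255,0,0,0,10,255,0,0,0,16,255,0,0,0,22,255,0,0,0,28,255,0,0,0,34,255,0,0,0,40,255,0,0,0,46,255,0,0,0,52,255,0,0,0,58,255,0,0,0,62,255,0,0,0,65]'

```text
clock: 13.47
tcp_pos: [0.499, -0.1448, 0.0954]
orientation: [-0.701, 0.07, 0.705, 0.073]
ft_force: [-6.6, 5.6, 8.1]
opening: 0.0141
```

jog_arm --motion '[255,0,0,0,0,255,0,0,0,0,255,0,0,0,0,255,0,0,0,0]'

```text
clock: 13.8
tcp_pos: [0.4989, -0.1449, 0.0954]
orientation: [-0.702, 0.069, 0.705, 0.072]
ft_force: [-7.8, 5.8, 8.0]
opening: 0.0144
```

```bash
python3 - <<'E'
from h import *; from rig import arm
s=arm.read_state(); go(s,[.5,-.147,.093],79)
d={n:arm.get_image(n) for n in("wrist","top","scene")}
pickle.dump(d,open("im6.pkl","wb"))
for n in d: cv2.imwrite(f"pics/{n}6.png",d[n]["img"])
cv2.imwrite("pics/crop_sc6.png",cv2.resize(d["scene"]["img"][190:270,220:330],None,fx=6,fy=6,interpolation=cv2.INTER_CUBIC))
E
```

```text
tool x,y,z [[-0.005, 0.005, -1.0], [-0.199, -0.98, -0.004], [-0.98, 0.199, 0.006]] j [-0.49, 0.53, 0.93, 2.06, -0.57, 0.84, -1.0]
pos [ 0.4989 -0.1449  0.0954] yaw y -101.47 shift [ 2.4  1.9 -1.5] open 0.0144 F [-7.8  5.8  8. ] t 13.8
turn -0.47 or 179.53
```

View pics/wrist6.png

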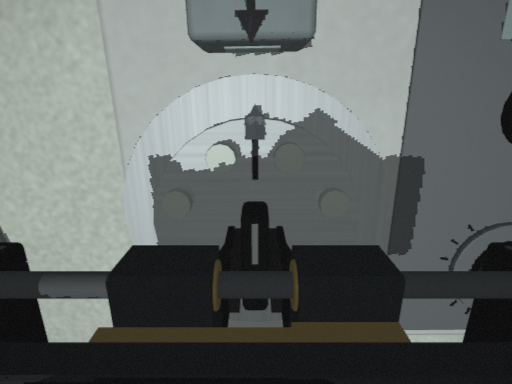

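View pics/crop_sc6.png

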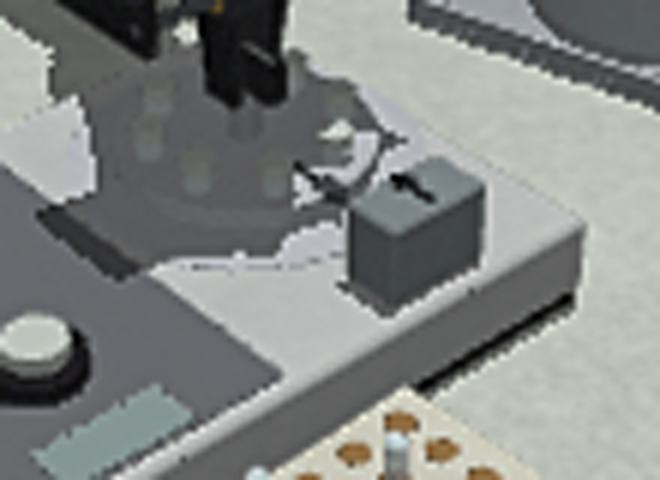

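The pointer tip is at wrist px (257,105) and the head's triangle apex is at about (252,40). Working out the residual.

```bash
python3 - <<'E'
from h import *
d=pickle.load(open("im6.pkl","rb")); w=d["wrist"]
cv2.imwrite("pics/crop_w6.png",cv2.resize(w["img"][0:280,150:360],None,fx=2.8,fy=2.8,interpolation=cv2.INTER_CUBIC)[:600])
cv2.imwrite("pics/crop_w6b.png",cv2.resize(w["img"][0:150,180:330],None,fx=4,fy=4,interpolation=cv2.INTER_CUBIC)[:600])
E
```

```text
(no output)
```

View pics/crop_w6b.png

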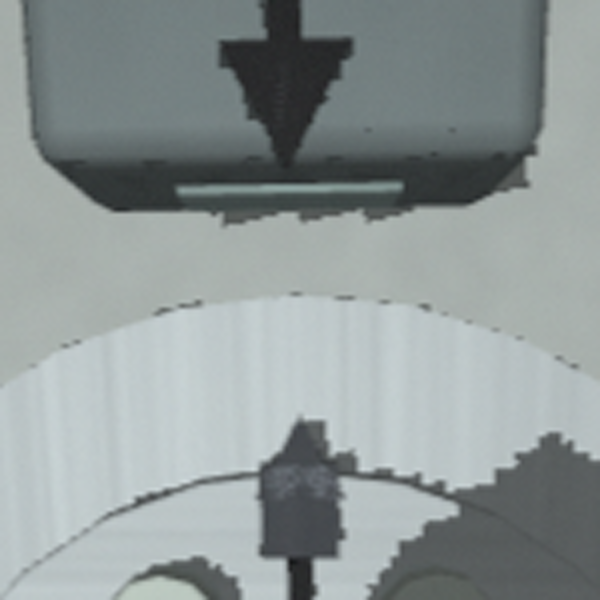

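```bash
python3 - <<'E'
from h import *
d=pickle.load(open("im6.pkl","rb")); w=d["wrist"]
f=lambda x,y:(180+x/4-.4,y/4-.4); ang=lambda v:np.degrees(np.arctan2(v[1],v[0]))
a=ray(w,f(288,166),.099); b=ray(w,f(285,5),.099); tip=ray(w,f(302,418),.071); base=ray(w,f(299,590),.069)
bl,br=ray(w,f(178,195),.06),ray(w,f(403,188),.06)
print("head line",ang(b-a),"apex",a,"tip",tip,"face plate yaw",ang(br-bl)+90, "pointer dir",ang(tip-base))
for yaw in(-10.5,-11,-11.4):
    e=np.array([np.cos(np.radians(yaw)),np.sin(np.radians(yaw)),0]); n=np.array([-e[1],e[0],0])
    print(yaw,"lateral tip - apex mm",1e3*n@(tip-a),"along",1e3*e@(a-tip))
c=np.array([.5,-.146,0]);print("angles about c",ang(tip-c),ang(a-c),np.linalg.norm((tip-c)[:2]),np.linalg.norm((a-c)[:2]))
E
```

```text
head line -10.419288792864302 apex [ 0.60574544 -0.16517446  0.099     ] tip [ 0.57627748 -0.16082592  0.071     ] face plate yaw -9.811817794641769 pointer dir -12.451434067900362
-10.5 lateral tip - apex mm -1.0943817042834743 along 29.766974859895097
-11 lateral tip - apex mm -1.3541025963756266 along 29.75629126391234
-11.4 lateral tip - apex mm -1.561806012665861 along 29.746112781388728
angles about c -10.99933139817263 -10.277579641175022 0.0777049705400834 0.10746980430676084
```

The residual is about 1 mm laterally (tolerance 5 mm), and the pointer radius of 77.7 mm fits the given 78 mm. Releasing, rising and checking.

jog_arm --motion '[200,0,0,0,0,150,0,0,0,0,100,0,0,0,0,50,0,0,0,0,0,0,0,0,0,0,0,0,0,0,0,0,0,0,0,0,0,0,0,0,0,0,0,0,0,0,0,0,0,0]'

```text
clock: 14.78
tcp_pos: [0.5009, -0.1473, 0.0957]
orientation: [0.704, -0.071, -0.704, -0.071]
ft_force: [0.2, 0.1, -0.1]
opening: 0.0711
```

jog_arm --motion '[0,-15,0,0,0,0,-40,0,0,0,0,-75,0,0,0,0,-110,0,0,0,0,-138,0,0,0,0,-150,0,0,0,0,-150,0,0,0,0,-150,0,0,0]'

```text
clock: 15.45
tcp_pos: [0.5008, -0.1468, 0.2453]
orientation: [-0.704, 0.071, 0.704, 0.071]
ft_force: [-0.9, -0.0, -0.7]
opening: 0.0865
```

```bash
python3 - <<'E'
from h import *; from rig import arm
s=arm.read_state(); go(s,[.4234,-.318,.24],-11)
d={n:arm.get_image(n) for n in("wrist","top","scene")}
pickle.dump(d,open("im7.pkl","wb"))
for n in d: cv2.imwrite(f"pics/{n}7.png",d[n]["img"])
cv2.imwrite("pics/crop_w7.png",cv2.resize(d["wrist"]["img"][0:288],None,fx=1.56,fy=1.56,interpolation=cv2.INTER_CUBIC))
E
```

```text
tool x,y,z [[-0.0, 0.001, -1.0], [-0.199, -0.98, -0.001], [-0.98, 0.199, 0.0]] j [-0.69, 0.33, 1.13, 1.91, -0.34, 1.11, -1.2]
pos [ 0.5008 -0.1468  0.2453] yaw y -101.51 shift [  5.1 183.2  41.6] open 0.0865 F [-0.9 -0.  -0.7] t 15.45
turn 89.49 or -90.51
```

View pics/crop_w7.png

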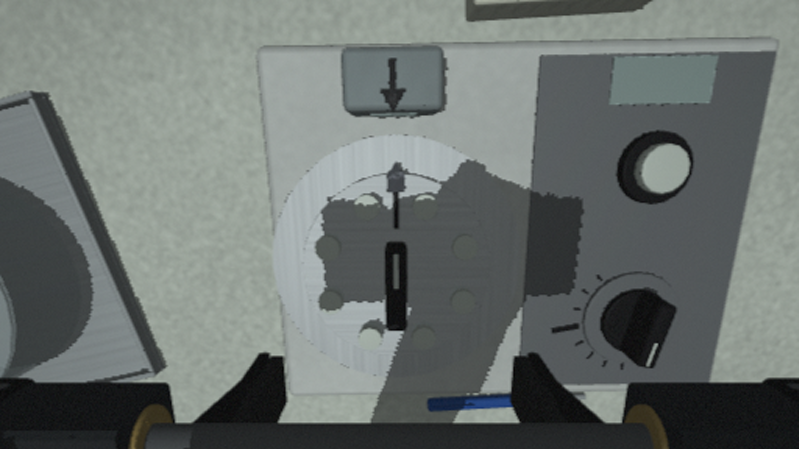

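```bash
python3 - <<'E'
from h import *
d=pickle.load(open("im7.pkl","rb")); w=d["wrist"]
f=lambda x,y:(x/1.5605-.18,y/1.56-.18); ang=lambda v:np.degrees(np.arctan2(v[1],v[0]))
a=ray(w,f(393.5,110),.099); b=ray(w,f(392,58),.099); tip=ray(w,f(397,163),.071)
b0,b1=ray(w,f(396,243),.124),ray(w,f(397,330),.124); c=(b0+b1)/2
print("bar",ang(b0-b1),c,"tip",ang(tip-c),np.linalg.norm((tip-c)[:2]),"apex",ang(a-c),ang(b-c),np.linalg.norm((a-c)[:2]),"headline",ang(b-a))
t0,t1=ray(w,f(259,48),.055),ray(w,f(777,40),.055); print("far edge yaw",ang(t1-t0)+90,np.linalg.norm(t1-t0))
print("start",ray(w,f(667,168),.08),"line",ray(w,f(566,329),.055),ray(w,f(553,331),.055),ray(w,f(578,327),.055))
cv2.imwrite("pics/crop_d7.png",cv2.resize(w["img"][155:255,340:460],None,fx=6,fy=6,interpolation=cv2.INTER_CUBIC))
E
```

```text
bar -10.86313579343701 [ 0.50193119 -0.14624429  0.124     ] tip -11.56901592350402 0.07456669914962513 apex -10.438054259197322 -10.30860662550354 0.10649793358761933 headline -9.830494705517367
far edge yaw -10.64910857460454 0.34927953443255805
start [ 0.53586143 -0.33935374  0.08      ] line [ 0.42138698 -0.26922216  0.055     ] [ 0.4217318  -0.25876027  0.055     ] [ 0.42120261 -0.27886445  0.055     ]
```

View pics/crop_d7.png

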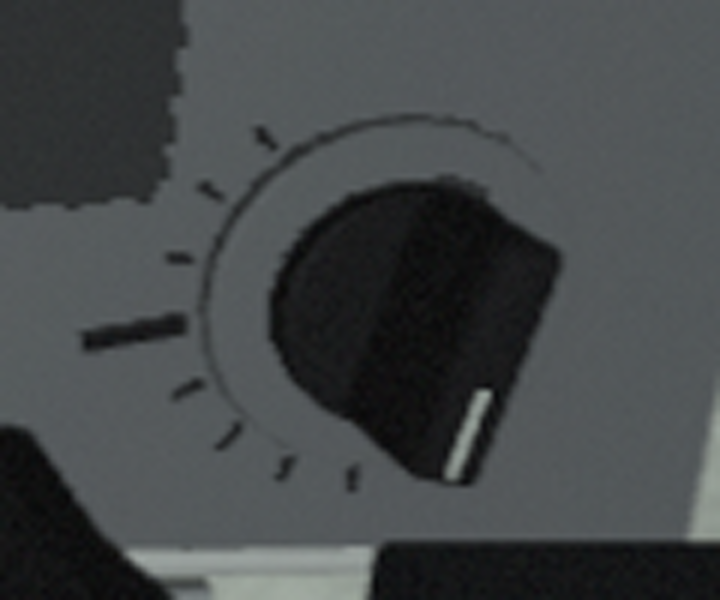

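```bash
python3 - <<'E'
from h import *
d=pickle.load(open("im7.pkl","rb")); w=d["wrist"]
f=lambda x,y:(340+x/6-.4,155+y/6-.4); ang=lambda v:np.degrees(np.arctan2(v[1],v[0]))
a,b=ray(w,f(487,392),.099),ray(w,f(452,480),.099)
print("white",ang(b-a),a,b,np.linalg.norm(a-b))
# right edge of top
p,q=ray(w,f(562,262),.099),ray(w,f(478,484),.099); print("edge",ang(q-p),p,q,np.linalg.norm(p-q))
T=d["top"]; cv2.imwrite("pics/crop_td7.png",cv2.resize(T["img"][195:240,290:345],None,fx=12,fy=12,interpolation=cv2.INTER_CUBIC))
E
```

```text
white 157.18818679585488 [ 0.41758404 -0.3186632   0.099     ] [ 0.40070667 -0.31156451  0.099     ] 0.018309477322722763
edge 158.41622796457622 [ 0.44071889 -0.33288514  0.099     ] [ 0.39889697 -0.31634037  0.099     ] 0.04497557644537038
```

View pics/crop_td7.png

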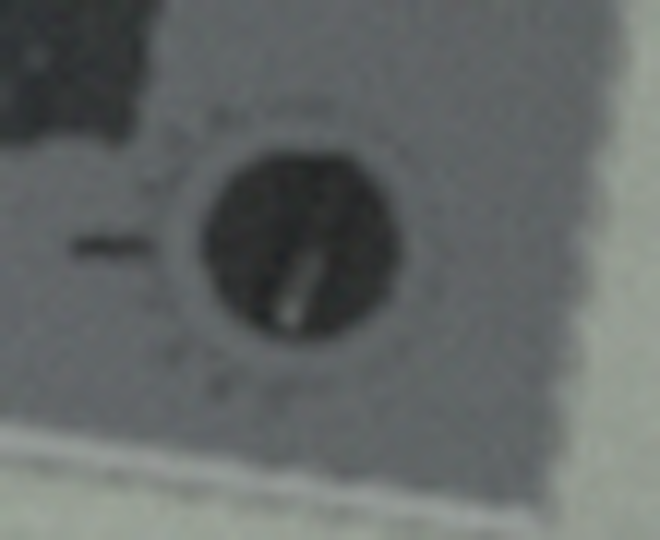

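jog_arm --motion '[0,0,15,4,-7,0,0,35,9,-14,0,0,55,14,-21,0,0,75,19,-28,0,0,95,23,-35,0,0,115,27,-42,0,0,135,31,-49,0,0,152,35,-56,0,0,168,39,-63,0,0,178,41,-70,0,0,184,42,-77,0,0,184,42,-84]'

```text
clock: 16.6
tcp_pos: [0.4211, -0.3205, 0.2443]
orientation: [-0.569, -0.419, 0.571, -0.418]
ft_force: [0.3, 0.3, 0.1]
opening: 0.0869
```

jog_arm --motion '[0,0,0,0,-7,0,0,0,0,-14,0,0,0,0,-21,0,0,0,0,-28,0,0,0,0,-35,0,0,0,0,-42,0,0,0,0,-49,0,0,0,0,-56,0,0,0,0,-63,0,0,0,0,-70,0,0,0,0,-77,0,0,0,0,-84]'

```text
clock: 17.6
tcp_pos: [0.4222, -0.3187, 0.244]
orientation: [0.143, 0.694, -0.142, 0.691]
ft_force: [-0.0, 0.4, 0.3]
opening: 0.087
```

jog_arm --motion '[0,0,0,0,-1,0,0,0,0,-1,0,0,0,0,-1]'

```text
clock: 17.85
tcp_pos: [0.4226, -0.319, 0.2449]
orientation: [0.139, 0.694, -0.139, 0.693]
ft_force: [-0.1, 0.7, 0.8]
opening: 0.0868
```

```bash
python3 - <<'E'
from h import *; from rig import arm
s=arm.read_state(); go(s,[.4225,-.319,.074],67.5)
d={n:arm.get_image(n) for n in("wrist","top","scene")}
pickle.dump(d,open("im8.pkl","wb"))
for n in d: cv2.imwrite(f"pics/{n}8.png",d[n]["img"])
cv2.imwrite("pics/crop_w8.png",cv2.resize(d["wrist"]["img"],None,fx=1.5,fy=1.5,interpolation=cv2.INTER_CUBIC))
E
```

```text
tool x,y,z [[-0.001, 0.001, -1.0], [0.386, 0.922, 0.0], [0.922, -0.386, -0.002]] j [0.11, 0.22, 0.54, 1.87, -0.13, 1.08, 1.88]
pos [ 0.4226 -0.319   0.2449] yaw y 67.29 shift [170.9  -0.    0.2] open 0.0868 F [-0.1  0.7  0.8] t 17.85
turn -0.21 or 179.79
```

View pics/crop_w8.png

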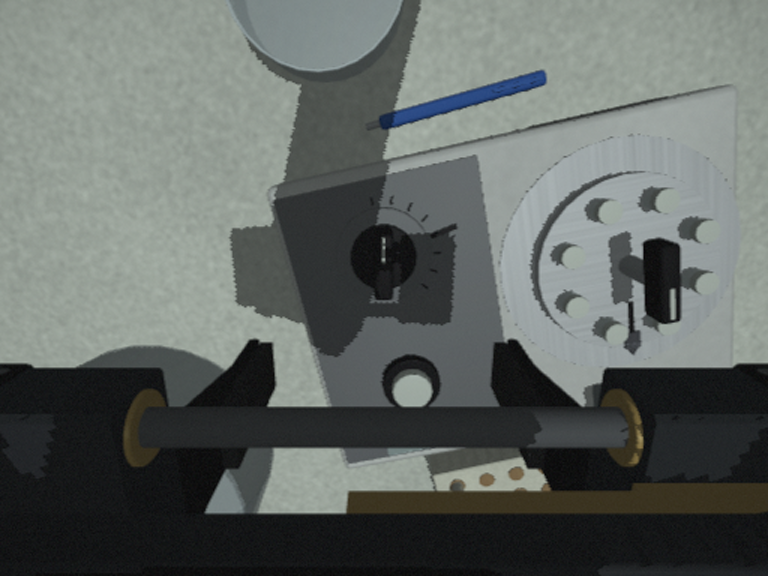

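The dial bar is upright in view, (383,226) to (385,299), and the long line is at (432,236)–(456,227).

```bash
python3 - <<'E'
from h import *
d=pickle.load(open("im8.pkl","rb")); w=d["wrist"]
f=lambda x,y:(x/1.5-.17,y/1.5-.17); ang=lambda v:np.degrees(np.arctan2(v[1],v[0]))
a,b=ray(w,f(383.5,226),.099),ray(w,f(384.5,299),.099); c=(a+b)/2
print("bar",ang(a-b),c,np.linalg.norm(a-b)); l0,l1=ray(w,f(432,236),.055),ray(w,f(456,227),.055)
c2=np.array([.4225,-.319,0])
print("line",ang(l1-l0),l0,l1,ang((l0+l1)/2-c),ang((l0+l1)/2-c2),np.linalg.norm(((l0+l1)/2-c2)[:2]))
disc=ray(w,f(383,257),.069);print("disc",disc)
E
```

```text
bar 158.17503968131123 [ 0.4191664  -0.31693015  0.099     ] 0.053262888529087664
line 88.38209860219783 [ 0.42359283 -0.27736726  0.055     ] [ 0.42415858 -0.2573374   0.055     ] 84.57386713555906 88.47421186362448 0.05166598662466722
disc [ 0.42128764 -0.31856704  0.069     ]
```

jog_arm --motion '[0,35,0,-1,0,0,70,0,-1,0,0,105,0,-1,0,0,135,0,-1,0,0,155,0,-1,0,0,165,0,-1,0,0,169,0,-1,0,0,169,0,-1,0,0,169,0,-1,0]'

```text
clock: 18.75
tcp_pos: [0.4228, -0.3194, 0.0778]
orientation: [0.138, 0.693, -0.139, 0.694]
ft_force: [0.1, 0.0, 0.6]
opening: 0.0873
```

jog_arm --motion '[255,0,0,0,0,255,0,0,0,0,255,0,0,0,0,255,0,0,0,0,255,0,0,0,0,255,0,0,0,0,255,0,0,0,0,255,0,0,0,0,255,0,0,0,0,255,0,0,0,0,255,0,0,0,0,255,0,0,0,0]'

```text
clock: 19.75
tcp_pos: [0.422, -0.3188, 0.0767]
orientation: [0.138, 0.693, -0.138, 0.693]
ft_force: [-0.0, -0.1, -0.0]
opening: 0.0149
```

jog_arm --motion '[255,0,0,0,0,255,0,0,0,0,255,0,0,0,0]'

```text
clock: 20.0
tcp_pos: [0.4221, -0.3186, 0.0767]
orientation: [0.138, 0.693, -0.138, 0.693]
ft_force: [0.3, 1.1, 0.9]
opening: 0.014
```

jog_arm --motion '[255,0,0,0,4,255,0,0,0,10,255,0,0,0,16,255,0,0,0,22,255,0,0,0,28,255,0,0,0,34,255,0,0,0,40,255,0,0,0,46,255,0,0,0,52,255,0,0,0,58,255,0,0,0,64,255,0,0,0,68]'

```text
clock: 21.0
tcp_pos: [0.4221, -0.3186, 0.0767]
orientation: [-0.503, -0.497, 0.503, -0.497]
ft_force: [0.0, 0.1, -0.6]
opening: 0.014
```

jog_arm --motion '[255,0,0,0,0,255,0,0,0,0,255,0,0,0,0,255,0,0,0,0]'

```text
clock: 21.33
tcp_pos: [0.4221, -0.3186, 0.0767]
orientation: [0.502, 0.498, -0.502, 0.498]
ft_force: [-0.3, 1.0, 0.3]
opening: 0.014
```

```bash
python3 - <<'E'
from h import *; from rig import arm
s=arm.read_state(); go(s,[.4225,-.319,.074],-.5)
E
```

```text
tool x,y,z [[0.0, 0.0, -1.0], [1.0, -0.008, 0.0], [-0.008, -1.0, -0.0]] j [-0.02, 0.52, 0.78, 2.05, -0.52, 0.78, 1.07]
pos [ 0.4221 -0.3186  0.0767] yaw y -0.48 shift [2.7 0.4 0.4] open 0.014 F [-0.3  1.   0.3] t 21.3333
turn 0.02 or -179.98
```

jog_arm --motion '[200,0,0,0,0,150,0,0,0,0,100,0,0,0,0,50,0,0,0,0,0,0,0,0,0,0,0,0,0,0,0,0,0,0,0,0,0,0,0,0,0,0,0,0,0,0,0,0,0,0]'

```text
clock: 22.17
tcp_pos: [0.422, -0.3188, 0.0767]
orientation: [0.502, 0.498, -0.502, 0.498]
ft_force: [0.2, 0.3, 0.7]
opening: 0.0709
```

jog_arm --motion '[0,-15,0,0,0,0,-40,0,0,0,0,-75,0,0,0,0,-110,0,0,0,0,-145,0,0,0,0,-168,0,0,0,0,-170,0,0,0,0,-170,0,0,0,0,-170,0,0,0]'

```text
clock: 22.92
tcp_pos: [0.4217, -0.3181, 0.2459]
orientation: [0.502, 0.498, -0.502, 0.497]
ft_force: [-0.6, 0.2, -0.4]
opening: 0.0871
```

```bash
python3 - <<'E'
from h import *; from rig import arm
s=arm.read_state(); go(s,[.5355,-.340,.2],-16)
d={n:arm.get_image(n) for n in("wrist","top","scene")}
pickle.dump(d,open("im9.pkl","wb"))
for n in d: cv2.imwrite(f"pics/{n}9.png",d[n]["img"])
cv2.imwrite("pics/crop_w9.png",cv2.resize(d["wrist"]["img"],None,fx=1.5,fy=1.5,interpolation=cv2.INTER_CUBIC))
E
```

```text
tool x,y,z [[-0.001, 0.001, -1.0], [1.0, -0.009, -0.001], [-0.009, -1.0, -0.001]] j [-0.22, 0.29, 0.97, 1.89, -0.27, 1.1, 0.85]
pos [ 0.4217 -0.3181  0.2459] yaw y -0.53 shift [ 45.8 114.1  20.9] open 0.0871 F [-0.6  0.2 -0.4] t 22.9167
turn 15.47 or -164.53
```

View pics/crop_w9.png

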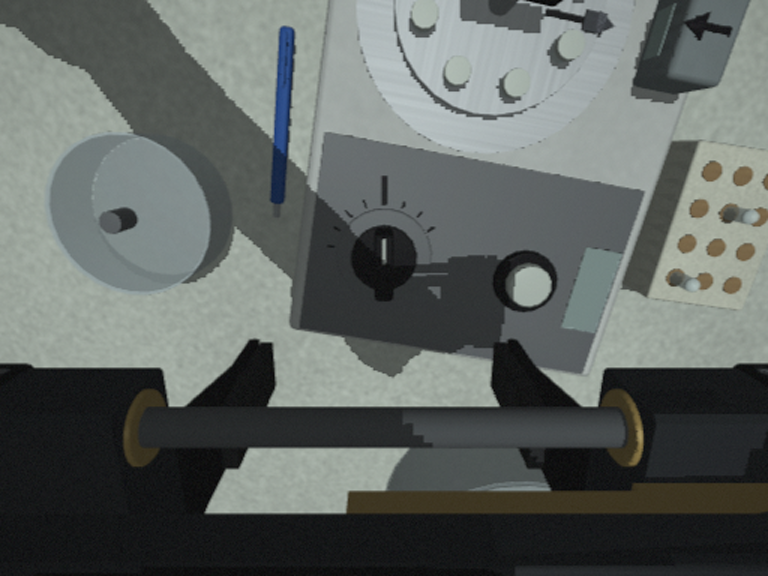

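The dial's white line (384,250) points straight at the long line (384,190). Now checking the carousel and the button from the fresh views.

```bash
python3 - <<'E'
from h import *
d=pickle.load(open("im9.pkl","rb")); w=d["wrist"]
f=lambda x,y:(x/1.5-.17,y/1.5-.17); ang=lambda v:np.degrees(np.arctan2(v[1],v[0]))
t=ray(w,f(613,28),.071); c=np.array([.501,-.1463,0]); a=ray(w,f(688,25),.099)
print("tip",ang(t-c),np.linalg.norm((t-c)[:2]),"apex",ang(a-c),"button@.075",ray(w,f(530,287),.075))
l0,l1=ray(w,f(384,177),.055),ray(w,f(384.5,205),.055);p,q=ray(w,f(384,238),.099),ray(w,f(384,263),.099)
print("line",ang(l0-l1),"white",ang(p-q))
T=d["scene"]; d0=pickle.load(open("im0.pkl","rb"))
cv2.imwrite("pics/crop_sc9.png",cv2.resize(T["img"][185:300,165:325],None,fx=4.8,fy=4.8,interpolation=cv2.INTER_CUBIC))
E
```

```text
tip -11.403037687367295 0.07668329036958586 apex -10.503803010150962 button@.075 [ 0.53588873 -0.34075832  0.075     ]
line 90.64782158056883 white 89.59640640133253
```

View pics/crop_sc9.png

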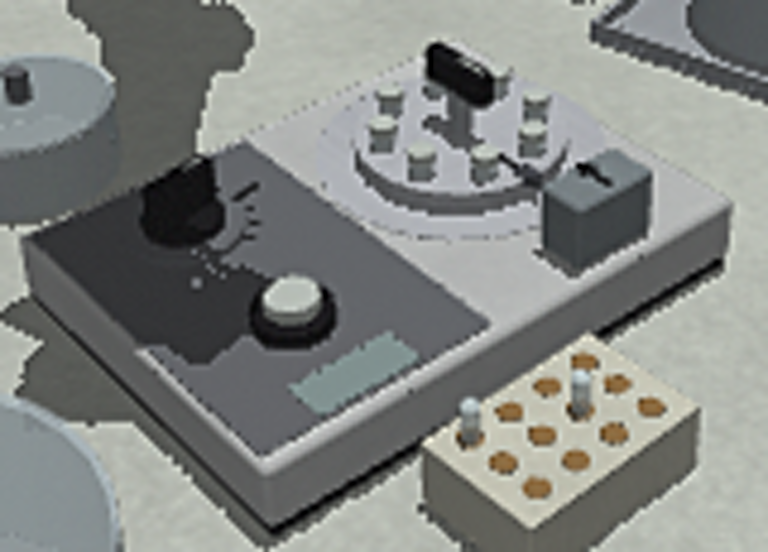

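The pointer is within about 1° of the mark (roughly 1 mm) and the dial within about 1°. Moving over the button with the fingers shutting.

jog_arm --motion '[255,0,30,6,0,255,0,65,12,0,255,0,95,18,0,255,20,112,21,0,255,55,114,21,0,255,90,114,21,0,255,115,114,21,0,255,125,114,21,0,255,125,114,21,0,255,125,114,21,0,255,125,114,21,0,255,125,114,21,0]'

```text
clock: 24.07
tcp_pos: [0.5367, -0.3418, 0.1237]
orientation: [0.503, 0.496, -0.502, 0.499]
ft_force: [-0.1, -0.6, 0.6]
opening: 0.0151
```

jog_arm --motion '[255,0,0,0,0,255,0,0,0,0,255,0,0,0,0,255,0,0,0,0]'

```text
clock: 24.4
tcp_pos: [0.536, -0.3408, 0.1221]
orientation: [0.502, 0.497, -0.502, 0.498]
ft_force: [0.4, -0.5, -0.4]
opening: 0.0011
```

```bash
python3 - <<'E'
from h import *; from rig import arm
s=arm.read_state(); go(s,[.5357,-.3405,.075])
d={n:arm.get_image(n) for n in("wrist","scene")}
cv2.imwrite("pics/crop_w10.png",cv2.resize(d["wrist"]["img"],None,fx=1.5,fy=1.5,interpolation=cv2.INTER_CUBIC))
S=d["scene"]["img"]; cv2.imwrite("pics/crop_sc10.png",cv2.resize(S[165:285,165:315],None,fx=5,fy=5,interpolation=cv2.INTER_CUBIC))
E
```

```text
tool x,y,z [[0.001, -0.0, -1.0], [1.0, -0.009, 0.001], [-0.009, -1.0, 0.0]] j [-0.05, 0.62, 0.8, 1.77, -0.53, 0.98, 0.95]
pos [ 0.536  -0.3408  0.1221] yaw y -0.54 shift [47.1 -0.3 -0.3] open 0.0011 F [ 0.4 -0.5 -0.4] t 24.4
```

View pics/crop_sc10.png

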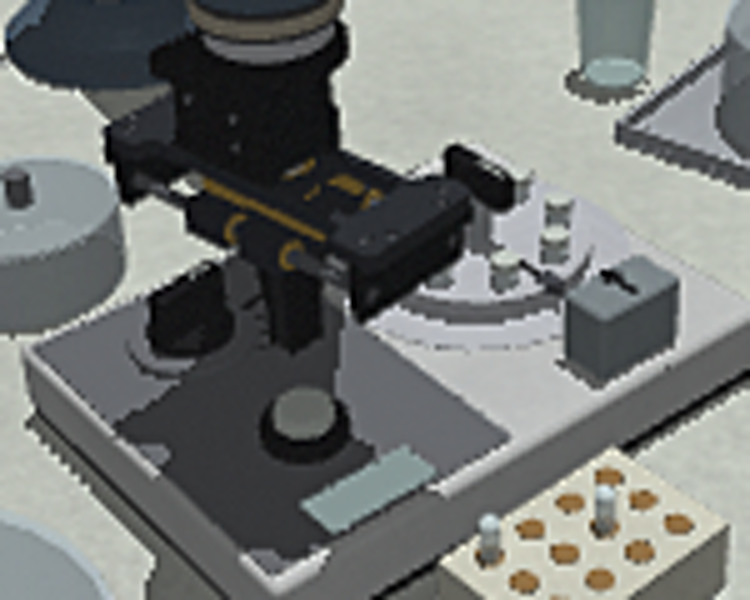

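View pics/crop_w10.png

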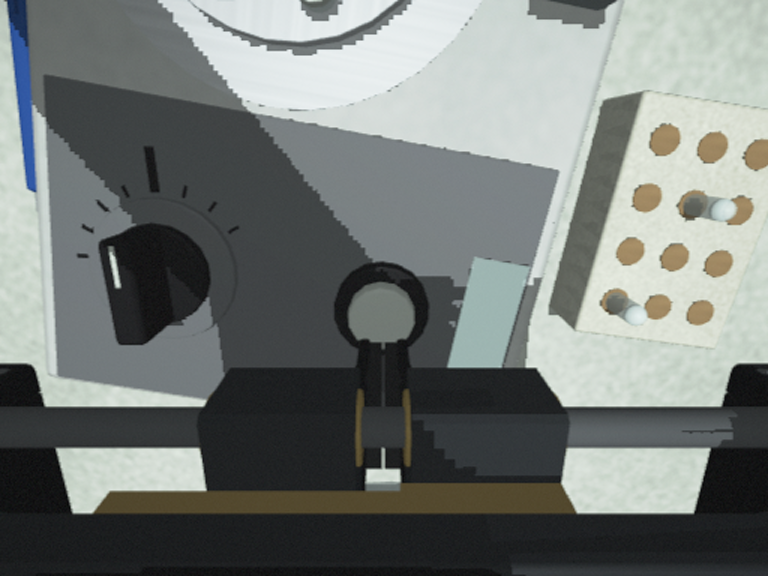

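Centred over the button at (382,310). Descending in steps, watching the force.

jog_arm --motion '[255,20,0,0,0,255,34,0,0,0,255,40,0,0,0,255,42,0,0,0,255,42,0,0,0]'

```text
clock: 24.92
tcp_pos: [0.5355, -0.3407, 0.079]
orientation: [-0.502, -0.498, 0.503, -0.497]
ft_force: [-0.6, -0.2, -0.5]
opening: 0.0006
```

jog_arm --motion '[255,2,0,0,0,255,4,0,0,0,255,4,0,0,0]'

```text
clock: 25.17
tcp_pos: [0.5362, -0.3414, 0.0763]
orientation: [0.502, 0.497, -0.502, 0.498]
ft_force: [-0.7, -0.5, 2.2]
opening: 0.0
```

Contact at about 0.077. Pressing the full travel.

jog_arm --motion '[255,2,0,0,0,255,4,0,0,0,255,6,0,0,0,255,6,0,0,0,255,6,0,0,0]'

```text
clock: 25.58
tcp_pos: [0.5363, -0.3414, 0.0713]
orientation: [0.503, 0.497, -0.502, 0.498]
ft_force: [-1.6, 1.7, 11.0]
opening: 0.0006
```

jog_arm --motion '[255,1,0,0,0,255,1,0,0,0,255,1,0,0,0]'

```text
clock: 25.83
tcp_pos: [0.5363, -0.3415, 0.0713]
orientation: [0.503, 0.497, -0.502, 0.498]
ft_force: [-2.5, 3.9, 16.5]
opening: 0.0007
```

The force rises while z stays fixed, so the button is bottomed out. Lifting off and backing away.

jog_arm --motion '[255,-5,0,0,0,255,-15,0,0,0,255,-40,0,0,0,255,-75,0,0,0,255,-110,0,0,0,255,-145,0,0,0,255,-175,0,0,0,255,-185,0,0,0,255,-185,0,0,0,255,-185,0,0,0]'

```text
clock: 26.67
tcp_pos: [0.5355, -0.3402, 0.2529]
orientation: [0.502, 0.498, -0.502, 0.497]
ft_force: [-0.7, 0.5, 0.1]
opening: 0.0
```

```bash
python3 - <<'E'
from h import *; from rig import arm
s=arm.read_state(); go(s,[.5357,-.3405,.075])
d={n:arm.get_image(n) for n in("wrist","scene","top")}
pickle.dump(d,open("im11.pkl","wb"))
cv2.imwrite("pics/crop_w11.png",cv2.resize(d["wrist"]["img"],None,fx=1.5,fy=1.5,interpolation=cv2.INTER_CUBIC))
cv2.imwrite("pics/scene11.png",cv2.resize(d["scene"]["img"][130:310,160:420],None,fx=3,fy=3,interpolation=cv2.INTER_CUBIC))
cv2.imwrite("pics/top11.png",d["top"]["img"])
E
```

```text
tool x,y,z [[-0.001, 0.001, -1.0], [1.0, -0.009, -0.001], [-0.009, -1.0, -0.001]] j [-0.12, 0.49, 0.9, 1.64, -0.41, 1.21, 0.86]
pos [ 0.5355 -0.3402  0.2529] yaw y -0.52 shift [177.9   0.3   0.5] open 0.0 F [-0.7  0.5  0.1] t 26.6667
```

View pics/crop_w11.png

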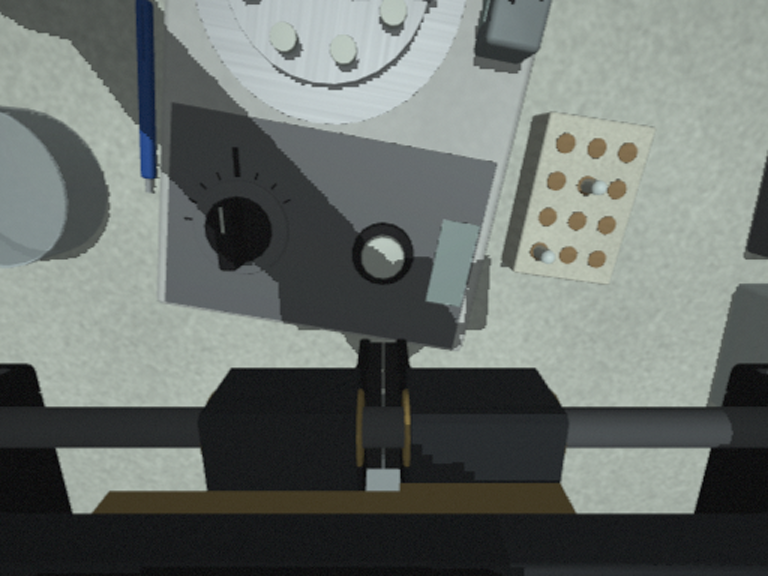

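View pics/scene11.png

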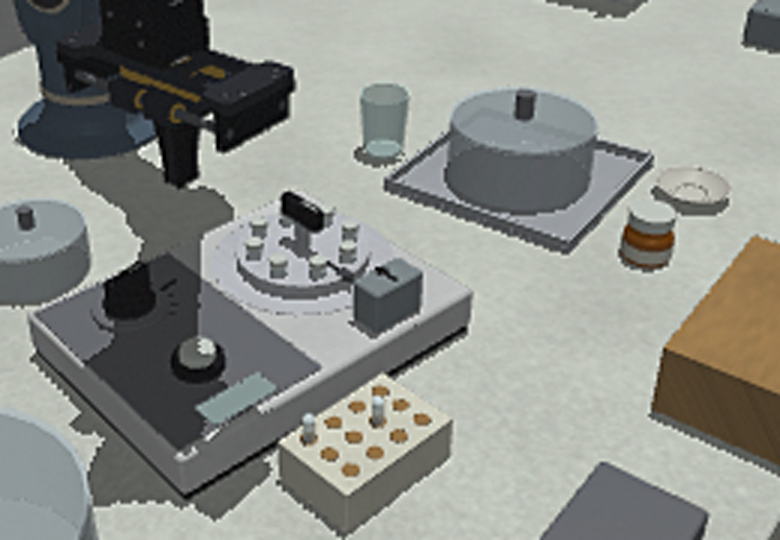

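View pics/top11.png

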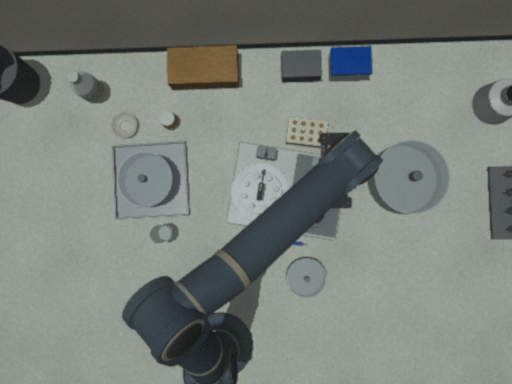

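All is in place: the cover is flat in the tray at top px (143,178), the pointer faces the head, the dial is on the long line, the button is up, and the bystanders are unmoved. Handing in.

```bash
python3 - <<'E'
from h import *; from rig import arm
d=pickle.load(open("im11.pkl","rb")); print("knob",ray(d["top"],(143,178),.119))
print(arm.close_job())
E
```

```text
knob [0.54943788 0.21546628 0.119     ]
the job is handed in; nothing more can be done
None
```

All four steps are done in the order asked, and I handed the job in at about 27 s of the 72 s allowed. The hand-in gives no verdict, so success rests on my own checks.

| Step | What I did | Last check |
|---|---|---|
| Cover | Lifted the middle-sized cover by its knob, set it in the tray and let go | Stands flat, knob about 4 mm from the tray centre (45 mm allowed) |
| Carousel | Turned 65° clockwise by the crossbar and released | Pointer about 1° from the mark, roughly 1 mm (5 mm allowed) |
| Timer dial | Turned 68° clockwise onto the long line | White line within about 1° of the long line (about 6° allowed) |
| Start button | Pushed until it stopped (16.5 N, no further travel), then lifted off | The white top looks raised again and the gripper is about 18 cm above it |

- **Bystanders:** they look unmoved in the last top and scene pictures. I checked this by eye only.
- **Reader angle:** my estimates ran from -9.8° to -11.4° between views. That is about ±1 mm at the pointer tip, well inside the tolerance.
- **Read head:** I measured the triangle's tip about 107 mm from the carousel axis, although the head's face should be at 88 mm. I did not resolve this. I used only its direction, so the pointer angle is not affected.

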